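# Clamp the crevice tool in the vacuum rack by feel

## Task

Lay the black crevice tool flat in the open clamp of the white rack, its grey collar towards the robot, and let go of it. Then wind the tension wheel clockwise by its red knob until the jaw has closed on the tool and the wheel pushes back about half as hard again as it did running free, stop there and let go, leaving the tool clamped. Never wind it on to twice the free-running effort, which cracks the plastic, and leave the other attachments and things where they are.

Things in the scene. Friction and masses are not known exactly. Their poses are not given: they have to be found in the camera images.
- rack: White plastic rack clamp screwed to the table; place and yaw vary. Origin on the table; z up, x away from the robot at yaw 0. Flat saddle floor 30 mm above the table, x -95 to 105, y -135 to 30 mm. On it stand two upright clamp faces 28 mm tall, only at x 35 to 85 mm: fixed cheek (-y side), orange sliding jaw (+y side). A 50 mm tall gear housing (x 10 to 110, y 30 to 170 mm) carries the wheel.
- saddle (a point): On the saddle floor at (0, -46, 30) mm in the rack's frame: put the tool's origin here, its x along the rack's x (30 mm off along x is fine). At first the jaw's face is at rack y -10 to -15 mm; the cheek's face is bolted anywhere from y -90 to -78 mm (differs each time, not measured), so the tool has 9 mm or more free on each side. Beside it, at rack x below 30 mm, the floor is free for fingers.
- crevice: Crevice tool, loose on the table: flat black nozzle 180 mm long, 44 wide, 24 high (x -65 to 115 mm), round grey collar 34 mm in diameter, 50 mm long at its -x end (x -115 to -65 mm). Origin: underside, middle line; x from collar to nozzle tip, z up. 85 to 170 g, centre of mass near x = 0. Grip it across its 44 mm width at about x = -30 mm, so that the fingers stay clear of the clamp faces.
- crevice_collar (a point): Centre of the crevice tool's grey collar, at (-90, 0, 17) mm in the tool's frame.
- jaw: Sliding jaw with sprung orange pad. Origin: foot of the pad's face. Winding slides it to the rack's -y, 10 mm per rad of wheel. It pushes the tool along the floor (hardly any force) until the tool meets the cheek; then the pad's spring is pressed: about 9 N of clamping per mm of jaw travel. Firm and safe is 13 to 38 N of clamping, aim for about 24 N; above 42 N it is overwound.
- wheel (a joint): Angle of the black tension wheel, rad; grows clockwise seen from above (winding, jaw closing), stops at 0 and 4.4. Starts at 0 to 0.5; the jaw bites somewhere from 2.3 to 3.7. Friction alone takes about 8 N along the circle at the knob, running free; less if read at a standstill; each N of clamping adds 0.18 N. Set feel: about 4 N above free running read alike (2.4 to 6.9 N is in bounds). Let go, it stays where it is.
- wheel_hub (a point): Top centre of the wheel's hub, on its upright axis, 72 mm above the table, at (60, 100) mm in the rack's frame. The wheel is 136 mm across; rim, hub and spokes lie between 58 and 72 mm above the table.
- knob_grip (a point): On the red knob, 98 mm above the table: an upright cylinder 20 mm in diameter, from 70 to 112 mm above the table, 55 mm from the wheel's axis. It spins freely on its pin, so a gripper holding it can be carried round the circle without turning. At wheel angle 0 the knob lies on the rack's -x side of the hub.
- upholstery: Grey upholstery nozzle, loose, 120 mm wide, 30 mm high, 30 mm round neck. Leave alone.
- brush: Round dusting brush head, 68 mm across, 80 mm tall, loose, standing. Leave alone.
- screwdriver: Screwdriver lying loose. Leave alone.
- polish: Blue spray can, 56 mm across, 150 mm tall, loose, standing. Leave alone.
- coupling: Grey hose coupling ring, 48 mm across, 30 mm high, loose. Leave alone.
There are look-alikes about, which are no part of the job. Of the things that look like the crevice, take the one that is nearest to the robot's base at the start.

How it is judged (in metres and radians):
On the way, in this order (a step that is already met when the one before it is completed fails the run):
1. the crevice tool lies in the open clamp, let go, not yet gripped (x of crevice in the frame of rack between -0.03 and 0.03 m and y of crevice in the frame of rack between -0.08 and -0.025 m and z of crevice in the frame of rack between 0.026 and 0.035 m and angle between crevice's own z axis and vertical below 0.08 rad and angle between the x axis of crevice and the x axis of rack, either way round below 0.35 rad and x of crevice_collar in the frame of rack below -0.04 m and contact force between the fingers and crevice below 0.3 N and contact force between jaw and crevice below 5 N), for 0.2 s.
2. the wheel has been wound until the jaw clamps the tool firmly (x of crevice in the frame of rack between -0.03 and 0.03 m and y of crevice in the frame of rack between -0.08 and -0.025 m and z of crevice in the frame of rack between 0.026 and 0.035 m and angle between crevice's own z axis and vertical below 0.08 rad and angle between the x axis of crevice and the x axis of rack, either way round below 0.1 rad and x of crevice_collar in the frame of rack below -0.04 m and contact force between jaw and crevice above 13 N), for 0.2 s.
At the end, for the whole second after the job is handed in: The crevice tool lies flat on the saddle floor, collar towards the robot, within 30 mm of its lengthwise place and 0.1 rad of the rack's x, still and clamped by the jaw with 13 to 38 N that the wheel holds by itself (all of step 2 and contact force between jaw and crevice below 38 N and linear speed of crevice below 0.01 m/s and velocity of joint wheel between -0.05 and 0.05 rad/s); the robot touches nothing.
It fails at once if the clamp is overwound: the jaw presses the tool with more than 42 N (contact force between jaw and crevice above 42 N).
It fails at once if another attachment or thing is moved by more than 30 mm (distance of any of upholstery, brush, screwdriver, polish, coupling from where it was at the start of the episode above 0.03 m).
It also fails if it takes over 72 s, if anything falls off the work surface, if the arm or the gripper's body presses on something with over 40 N, if the wrist force passes 120 N, or if a joint passes its speed limit or range.

## Robot

A 7-joint arm with a two-finger parallel gripper is mounted at the origin on the work surface. World frame = base frame: x ahead of the robot, y to its left, z up, the work surface at z = 0. Lengths are in mm, angles in rad, forces in N, time in s.
With the tool pointing down it reaches from about 400 to 875 mm from the base axis. Payload 6.5 kg.
Tool frame: the origin (TCP) lies midway between the tips of the shut fingers; the grasp point (between the pads) lies 19 mm behind it; z points along the fingers, x is the direction in which the jaws open and shut, and the axes are right-handed (so a half turn about z gives the same grasp; the last joint's range is limited). The gripper opens to 85 mm and grips with 20 to 120 N. Pads are 22 mm wide; open, the fingers measure 114 mm over their backs; the gripper's body (76 mm by 85 mm) begins 54 mm behind the grasp point. The pads swing forward as they close: fully open they stand 13 mm farther back than shut.
Start: joints at [-1.285, 0.536, -0.004, 1.538, 0.003, 1.067, -0.071], TCP at [223.977, 610.184, 231.29] pointing down, gripper open.
Joint ranges: [-2.7, 2.7], [-0.37, 2.16], [-1.27, 1.26], [0.24, 2.4], [-1.31, 4.45], [0.19, 1.91], [-2.76, 2.76]. Speed limits (rad/s): [2.39, 2.39, 3.14, 3.14, 3.14, 3.14, 3.14].

## Interface

Orientations are given as a 3x3 rotation matrix whose columns are the frame's x, y, z axes.
In Python, from bench import r, eyes, workorder gives the robot as it stands.
- The arm moves only by the shell command python3 -m jog 'ROWS' [FORCE]. ROWS is JSON, a list of rows, each an object with "claw": the closure, from 0 (fully open) to 1 (shut); "slide": the shift along the world's x, y, z in mm, a list of three; "spin": the turn about the world's z in units of 6 degrees (1.0 is 6 degrees). In form: [{"claw": claw, "slide": [x, y, z], "spin": spin}, ...]. A call has 1 to 20 rows; each row is the pose to reach, as a shift and turn from the pose commanded when the call began; what a row does not reach only later rows make up. A row lasts 1/12 s, in which the tool goes at most 41.7 mm and 7.16 degrees, less where a joint would pass 70% of its speed; a pose out of reach is approached as far as the arm can. A call with a gripper value outside its range is refused whole. The fingers move at their own pace and stop on an object; FORCE is the grip in N (left out, the last holds). Time passes only in rows, so rows that repeat a pose let the fingers close. It gives the time, the measured TCP pose, the force and the opening at its end, in the units of the state.
- r.read_state(): the state, without advancing time (a new reading comes with each control period).
- eyes.snapshot(name): name is "scene" or "top" or "wrist"; returns the picture (480x640x3 uint8, blue, green, red); there is no depth.
- eyes.calibration(name): a dict with "mtx" (3x3 intrinsics, pixels), "dist_coeffs" ([k1, k2, p1, p2, k3] as OpenCV has them; the pictures are not rectified), "rvec" (rotation vector, rad) and "tvec" (3), from world to camera coordinates, as OpenCV has them. Camera axes: x right, y down, z forward; pixel columns grow to the right and rows downward; lengths in mm; the calibration is good to about 2 mm. A picture is of the moment at which its call begins: read the wrist's pose just before it. calibration takes no time and is no camera call; for the wrist camera it gives the pose at the moment of the call.
- workorder.sign_off(): hands the job in, once; it reports no verdict.
The state is a dict: "time_s": time; "q": joint angles; "joint_velocities": joint speeds; "tau": joint torques, N m; "eef_pos": TCP position; "ee_rot": TCP orientation; "contact_force": force on the tool from outside, world axes, zero at the start; "wrist_torque": the same for the moment, N m; "opening": finger opening in mm.
Only numpy, scipy, OpenCV 4.12 (cv2) and the standard library are available. Lean on these libraries where they do the work, as an engineer would, in place of code of your own. Each camera call takes 0.05 s, during which the arm holds its last target. There are 200 camera calls.

## Working session

There is one attempt and no reset: what is moved stays moved. The work goes in short steps, Python scripts to look and compute and a shell command to move; the robot and the scene stay as the last step left them, time stands still between calls to the robot, and variables do not carry over. Pictures are saved under pics/ and viewed, about 8 in all and at most 12, crops included, and the job is handed in when it is done.

```bash
mkdir -p pics; ls; python3 - <<'E'
from bench import r, eyes
import cv2
print(r.read_state())
for n in("scene","top"):
    im=eyes.snapshot(n); cv2.imwrite(f"pics/{n}0.png",im)
    print(n,eyes.calibration(n))
E
```

```text
pics
{'time_s': 0.0, 'q': array([-1.28518738,  0.53719032, -0.00443715,  1.53888549,  0.0025584 ,
        1.06729361, -0.07120926]), 'joint_velocities': array([-6.07708558e-05,  2.71099609e-04, -6.02736095e-04, -5.30282776e-04,
        1.34220828e-03,  4.81794325e-04,  2.80991289e-04]), 'tau': array([ 2.11317015e-04, -5.83417296e+01,  1.04850892e+00, -2.59102196e+01,
        1.23158630e-02,  9.70201800e-03,  2.11877227e-05]), 'eef_pos': array([223.77385591, 609.5828871 , 230.39261615]), 'ee_rot': array([[ 3.44557246e-01,  9.38765164e-01, -5.21020750e-04],
       [ 9.38763642e-01, -3.44557627e-01, -1.69294101e-03],
       [-1.76879572e-03,  9.41997547e-05, -9.99998431e-01]]), 'contact_force': array([ 0.02003469,  0.17266314, -0.31593827]), 'wrist_torque': array([-0.01094787, -0.00195477, -0.04425908]), 'opening': 85.6729844152347}
scene {'mtx': array([[476.73097176,   0.        , 327.48676142],
       [  0.        , 476.73097176, 228.91138632],
       [  0.        ,   0.        ,   1.        ]]), 'dist_coeffs': array([0.02861918, 0.        , 0.        , 0.        , 0.        ]), 'rvec': array([ 2.1355848 ,  0.98676174, -0.44418381]), 'tvec': array([-314.29365275, -280.83426528, 1626.52292596])}
top {'mtx': array([[521.87890847,   0.        , 326.40188474],
       [  0.        , 521.87890847, 241.72687315],
       [  0.        ,   0.        ,   1.        ]]), 'dist_coeffs': array([-0.11853193,  0.        ,  0.        ,  0.        ,  0.        ]), 'rvec': array([ 2.14132638, -2.16775087,  0.14600814]), 'tvec': array([ -57.3221795 ,  570.13132425, 1377.93773922])}
```

View pics/top0.png

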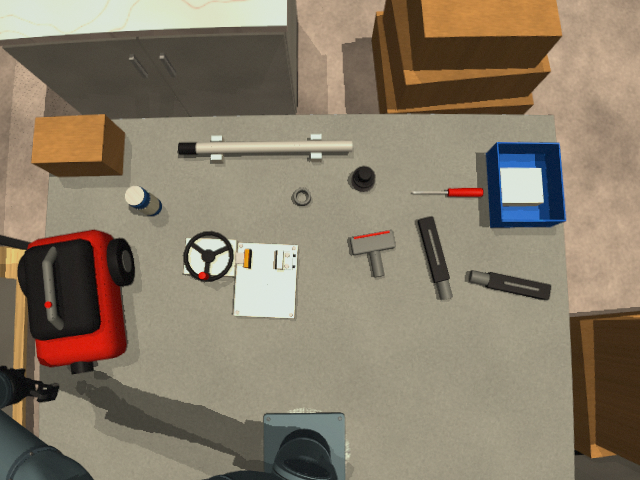

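View pics/scene0.png

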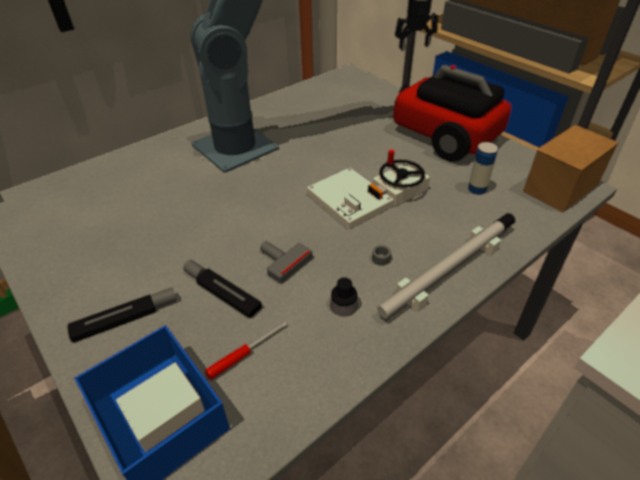

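Two candidates look like the crevice tool in the top view: A, with its nozzle at (434,258) and collar at (444,291), and B, with its nozzle at (520,285) and collar at (478,277). I'll measure both distances to the base and check them in an enlarged crop.

```bash
cat >h.py <<'E'
import numpy as np, cv2
from bench import r, eyes
def cast(px,z,cal):
    p=cv2.undistortPoints(np.array(px,float).reshape(-1,1,2),cal["mtx"],cal["dist_coeffs"]).reshape(-1,2)
    R=cv2.Rodrigues(cal["rvec"])[0]; c=-R.T@np.ravel(cal["tvec"])
    d=np.c_[p,np.ones(len(p))]@R
    return c+d*((z-c[2])/d[:,2])[:,None]
def proj(P,cal):
    return cv2.projectPoints(np.array(P,float).reshape(-1,1,3),cal["rvec"],cal["tvec"],cal["mtx"],cal["dist_coeffs"])[0].reshape(-1,2)
def biggest(m):
    c=cv2.findContours(m.astype(np.uint8),cv2.RETR_EXTERNAL,cv2.CHAIN_APPROX_NONE)[0]
    return max(c,key=cv2.contourArea).reshape(-1,2)
def win(m,x0,y0,x1,y1):
    o=np.zeros_like(m); o[y0:y1,x0:x1]=m[y0:y1,x0:x1]; return o
E
python3 - <<'E'
from h import *
cal=eyes.calibration("top"); im=cv2.imread("pics/top0.png"); hsv=cv2.cvtColor(im,cv2.COLOR_BGR2HSV); V=hsv[...,2]
def rect(c,z):
    w=cast(c,z,cal)[:,:2]; return cv2.minAreaRect(w.astype(np.float32))
for n,b in(("A",(405,210,462,305)),("B",(460,262,556,305))):
    c=biggest(win(V<75,*b)); R=rect(c,24); print(n,R,np.hypot(*R[0]), cv2.boxPoints(R).round().tolist())
c=biggest(win(V>200,225,235,305,325)); R=rect(c,30); print("floor",R,cv2.boxPoints(R).round(1).tolist(),cv2.contourArea(c))
m=win((hsv[...,0]<8)&(hsv[...,1]>150)&(V>100),180,225,240,290); c=biggest(m); print("knob px",c.mean(0),cast([c.mean(0)],112,cal), cast([c.mean(0)],98,cal))
c=biggest(win(V<70,175,225,240,290)); print("wheel",cv2.minEnclosingCircle(c),cast([cv2.minEnclosingCircle(c)[0]],72,cal), rect(c,72))
m=win((hsv[...,0]>8)&(hsv[...,0]<25)&(hsv[...,1]>150),235,235,260,275); c=biggest(m); print("pad",rect(c,58))
a=cv2.resize(im[205:310,400:560],None,fx=4.9,fy=4.9,interpolation=2);b=cv2.resize(im[225:325,170:310],None,fx=5,fy=5,interpolation=2)
cv2.imwrite("pics/cropA.png",a[:,:790]);cv2.imwrite("pics/cropR.png",b)
E
```

```text
A ((524.0729370117188, -361.0944519042969), (227.66165161132812, 48.406494140625), 13.095219612121582) 636.428822810653 [[408.0, -363.0], [419.0, -410.0], [640.0, -359.0], [629.0, -312.0]]
B ((447.2301025390625, -566.9035034179688), (233.76223754882812, 45.72488021850586), 77.07068634033203) 722.0764134111204 [[399.0, -676.0], [443.0, -686.0], [496.0, -458.0], [451.0, -448.0]]
floor ((472.24188232421875, 116.52530670166016), (192.3668212890625, 204.05540466308594), 86.86616516113281) [[365.1000061035156, 26.100000381469727], [568.9000244140625, 14.899999618530273], [579.4000244140625, 207.0], [375.6000061035156, 218.10000610351562]] 4211.0
knob px [201.9 275. ] [[477.30703069 256.36981271 112.        ]] [[478.30069026 259.68710479  98.        ]]
wheel ((207.7477264404297, 256.137939453125), 25.347549438476562) [[530.09605352 250.96708801  72.        ]] ((530.170654296875, 251.1976318359375), (130.4439697265625, 132.5505828857422), 44.996944427490234)
pad ((525.5323486328125, 149.82977294921875), (12.892253875732422, 48.68400573730469), 85.13431549072266)
```

View pics/cropA.png

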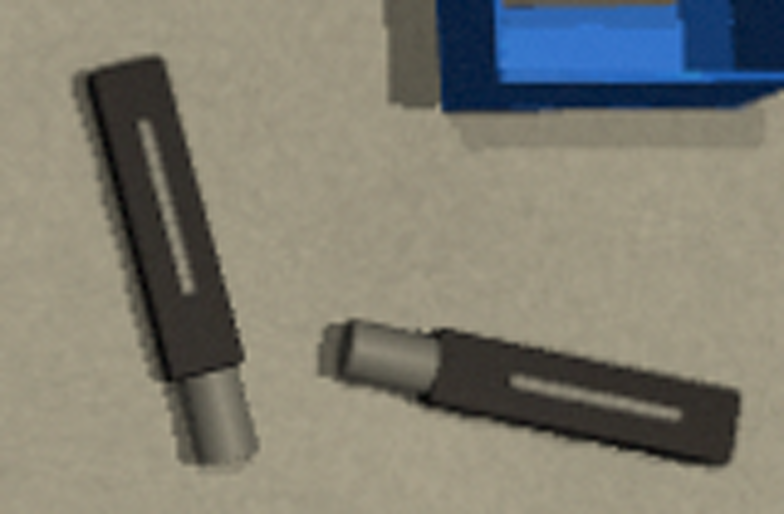

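View pics/cropR.png

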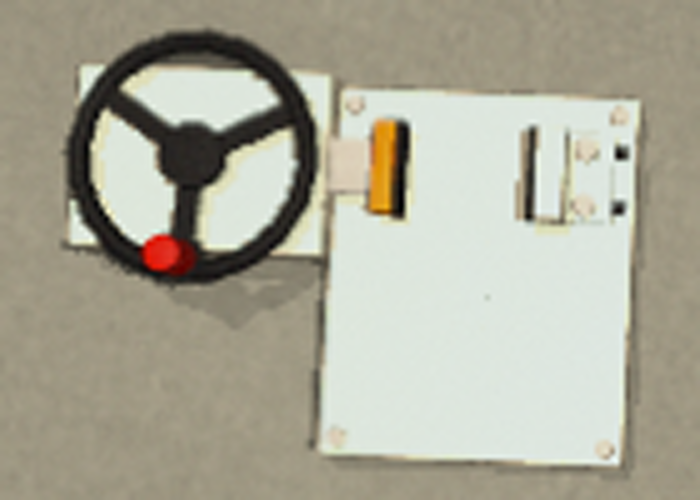

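The enlarged crop shows both tools. A is the left one (436 px, 600-odd mm from the base) and B is the lower right one. A is nearest to the base at about 636 mm against 722 mm, so A is the tool meant. The rack crop shows the knob at full-image (202,275), the hub at (208,256), the orange pad at about (247,259), and the cheek face at about (276,260).

```bash
python3 - <<'E'
from h import *
cal=eyes.calibration("top")
f=lambda q,s,o,z: cast(np.array(q)/s+np.array(o)-0.4,z,cal)[:,:2]
t=f([(90,75),(162,57),(243,362),(170,380)],4.9,(400,205),24)
print(t.round(1)); far=(t[0]+t[1])/2; near=(t[2]+t[3])/2; d=far-near; L=np.hypot(*d); u=d/L
print("tool len",L,"w",np.hypot(*(t[0]-t[1])),"yaw",np.degrees(np.arctan2(u[1],u[0])),"origin",(far+near)/2-25*u,"grip x-30",(far+near)/2-55*u)
k=f([(343,90),(640,100),(622,465),(320,452)],5,(170,225),30)
loc=np.array([(105,30),(105,-135),(-95,-135),(-95,30)],float)
A=loc-loc.mean(0);B=k-k.mean(0)
th=np.arctan2((A[:,0]*B[:,1]-A[:,1]*B[:,0]).sum(),(A*B).sum()); R=np.array([[np.cos(th),-np.sin(th)],[np.sin(th),np.cos(th)]])
o=k.mean(0)-R@loc.mean(0); print("rack yaw",np.degrees(th),"o",o,"resid",(k-(loc@R.T+o)).round(1))
hub=f([(190,154)],5,(170,225),72)[0]; print("hub",hub,"pred",R@[60,100]+o)
kn=f([(164,252)],5,(170,225),112)[0]; print("knob",kn,R.T@(kn-hub))
for n,q in(("pad face base side",[(403,170)]),("cheek top edge",[(535,170)])): print(n,R.T@(f(q,5,(170,225),58)[0]-o))
print("saddle",R@[0,-46]+o,"grip",R@[-30,-46]+o)
# scene-view check: predicted projections
cs=eyes.calibration("scene"); print(proj([[*hub,72],[*kn,112],*[[*(R@l+o),30] for l in loc],[*far,24],[*near,24]],cs).round())
E
```

```text
[[ 629.  -318.4]
 [ 639.  -359.9]
 [ 465.8 -398.9]
 [ 456.4 -357.4]]
tool len 177.27201636772813 w 42.6555046657213 yaw 12.698503876581997 origin [ 523.15222406 -364.16111167] grip x-30 [ 493.88601553 -370.7557336 ]
rack yaw -3.0228578149789627 o [466.49834348 153.78869417] resid [[-2.  -1.3]
 [-0.8  0.8]
 [ 1.6  1.2]
 [ 1.2 -0.7]]
hub [532.06856004 251.39553115] pred [531.688293   250.48549082]
knob [477.2958899  255.07048514] [-54.89025446   0.78143944]
pad face base side [ 57.91222415 -11.09447178]
cheek top edge [ 60.84305164 -81.65501021]
saddle [464.07256341 107.85269967] grip [434.11430612 109.43473015]
[[403. 170.]
 [392. 150.]
 [394. 198.]
 [350. 221.]
 [307. 186.]
 [350. 166.]
 [256. 305.]
 [203. 271.]]
```

```bash
python3 - <<'E'
import cv2
im=cv2.imread("pics/scene0.png"); cv2.imwrite("pics/sc2.png",cv2.resize(im[140:320,170:440],None,fx=2.9,fy=2.9,interpolation=2))
E
```

```text
(no output)
```

View pics/sc2.png

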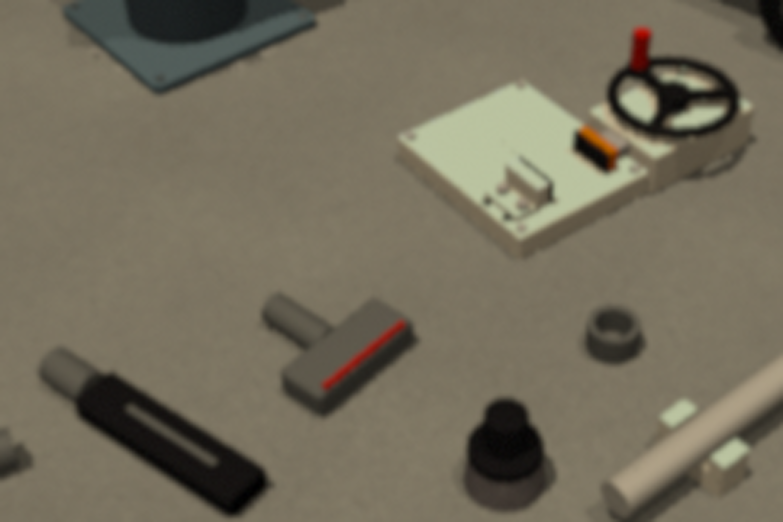

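The scene view agrees with the top-view predictions to about 2 px (hub (403,173), knob (391,151)). A lies with its collar towards the robot. Next I'll swing round the vacuum cleaner towards A.

```bash
python3 -m jog '[{"claw":0,"slide":[19,-70,8],"spin":-1.1},{"claw":0,"slide":[28,-105,12],"spin":-2.2},{"claw":0,"slide":[38,-140,16],"spin":-3.3},{"claw":0,"slide":[48,-175,20],"spin":-4.4},{"claw":0,"slide":[57,-210,24],"spin":-5.5},{"claw":0,"slide":[67,-245,28],"spin":-6.6},{"claw":0,"slide":[76,-280,29],"spin":-7.7},{"claw":0,"slide":[95,-316,29],"spin":-8.8},{"claw":0,"slide":[114,-352,29],"spin":-9.9},{"claw":0,"slide":[133,-388,29],"spin":-11},{"claw":0,"slide":[152,-424,29],"spin":-12.1},{"claw":0,"slide":[171,-460,29],"spin":-13.2},{"claw":0,"slide":[190,-496,29],"spin":-14.3},{"claw":0,"slide":[210,-532,29],"spin":-15.4},{"claw":0,"slide":[230,-568,29],"spin":-16.5},{"claw":0,"slide":[250,-604,20],"spin":-17.6},{"claw":0,"slide":[265,-640,5],"spin":-18.7},{"claw":0,"slide":[275,-676,-10],"spin":-19.8},{"claw":0,"slide":[285,-712,-20],"spin":-20.9},{"claw":0,"slide":[290,-748,-30],"spin":-22}]' 40
```

```text
time_s: 1.77
eef_pos: [514.5, -139.4, 200.3]
ee_rot: [[0.463, -0.886, -0.0], [-0.886, -0.463, -0.0], [0.0, 0.0, -1.0]]
contact_force: [1.3, -0.3, 0.1]
opening: 85.2
```

```bash
python3 -m jog '[{"claw":0,"slide":[-3,-39,-10],"spin":-0.5},{"claw":0,"slide":[-6,-78,-20],"spin":-1},{"claw":0,"slide":[-10,-117,-35],"spin":-1.5},{"claw":0,"slide":[-14,-156,-50],"spin":-2},{"claw":0,"slide":[-18,-195,-65],"spin":-2.5},{"claw":0,"slide":[-20,-233,-75],"spin":-2.5},{"claw":0,"slide":[-20,-233,-90],"spin":-2.5},{"claw":0,"slide":[-20,-233,-90],"spin":-2.5},{"claw":0,"slide":[-20,-233,-90],"spin":-2.5},{"claw":0,"slide":[-20,-233,-90],"spin":-2.5}]'
python3 - <<'E'
from h import *
cal=eyes.calibration("wrist"); im=eyes.snapshot("wrist"); cv2.imwrite("pics/w1.png",im)
u=np.radians(12.7);o=np.array([523.2,-364.2]);e=np.array([np.cos(u),np.sin(u)]);n=np.array([-e[1],e[0]])
P=[[*(o+a*e+b*n),24] for a,b in((115,22),(115,-22),(-65,-22),(-65,22))]
pp=proj(P,cal);print(pp.round())
cv2.polylines(im,[pp.astype(np.int32).reshape(-1,1,2)],True,(0,255,0),1);cv2.imwrite("pics/w1b.png",im)
E
```

```text
time_s: 2.6
eef_pos: [494.7, -369.6, 111.5]
ee_rot: [[0.224, -0.975, 0.0], [-0.975, -0.224, 0.001], [-0.001, -0.0, -1.0]]
contact_force: [-0.4, -0.1, -0.4]
opening: 85.6
[[283.  10.]
 [360.  10.]
 [351. 298.]
 [288. 298.]]
```

View pics/w1b.png

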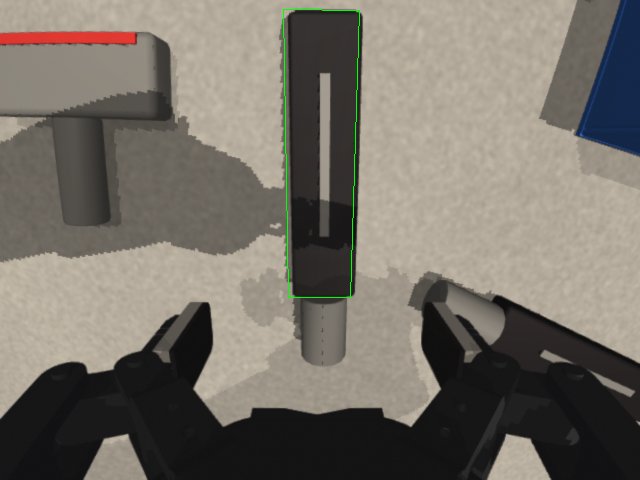

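The predicted outline (green) fits tool A to within about 2 mm. The neighbour B's collar at (435,285) is close to the right finger, so I'll narrow the opening slightly and descend.

```bash
python3 -m jog '[{"claw":0.15,"slide":[0,-1,-20],"spin":0},{"claw":0.15,"slide":[0,-1,-45],"spin":0},{"claw":0.15,"slide":[0,-1,-70],"spin":0},{"claw":0.15,"slide":[0,-1,-90],"spin":0},{"claw":0.15,"slide":[0,-1,-102],"spin":0},{"claw":0.15,"slide":[0,-1,-108],"spin":0},{"claw":0.15,"slide":[0,-1,-108],"spin":0},{"claw":1,"slide":[0,-1,-108],"spin":0},{"claw":1,"slide":[0,-1,-108],"spin":0},{"claw":1,"slide":[0,-1,-108],"spin":0},{"claw":1,"slide":[0,-1,-108],"spin":0},{"claw":1,"slide":[0,-1,-108],"spin":0},{"claw":1,"slide":[0,-1,-108],"spin":0},{"claw":1,"slide":[0,-1,-108],"spin":0}]' 40
```

```text
time_s: 3.82
eef_pos: [495.0, -372.8, 5.0]
ee_rot: [[0.222, -0.975, 0.002], [-0.975, -0.222, -0.002], [0.002, -0.002, -1.0]]
contact_force: [-1.1, 0.7, 6.7]
opening: 42.7
```

```bash
python3 -m jog '[{"claw":1,"slide":[0,0,10],"spin":0},{"claw":1,"slide":[0,0,30],"spin":0},{"claw":1,"slide":[0,0,60],"spin":0},{"claw":1,"slide":[0,0,90],"spin":0},{"claw":1,"slide":[0,20,110],"spin":0},{"claw":1,"slide":[0,55,115],"spin":-0.2},{"claw":1,"slide":[-5,92,115],"spin":-0.4},{"claw":1,"slide":[-10,130,115],"spin":-0.6},{"claw":1,"slide":[-15,168,115],"spin":-0.9},{"claw":1,"slide":[-20,206,115],"spin":-1.2},{"claw":1,"slide":[-25,244,115],"spin":-1.5},{"claw":1,"slide":[-30,282,115],"spin":-1.8},{"claw":1,"slide":[-35,320,115],"spin":-2.1},{"claw":1,"slide":[-40,358,115],"spin":-2.4},{"claw":1,"slide":[-45,396,115],"spin":-2.6},{"claw":1,"slide":[-51,430,115],"spin":-2.6},{"claw":1,"slide":[-56,460,115],"spin":-2.6},{"claw":1,"slide":[-60,481,115],"spin":-2.6},{"claw":1,"slide":[-60,481,115],"spin":-2.6},{"claw":1,"slide":[-60,481,115],"spin":-2.6}]' 60
python3 - <<'E'
from h import *
im=eyes.snapshot("top")
cv2.imwrite("pics/t2.png",cv2.resize(im[215:355,170:350],None,fx=4,fy=4,interpolation=2)); cal=eyes.calibration("wrist"); w=eyes.snapshot("wrist")
# rack outline & tool outline predicted in the wrist view
th=np.radians(-3.02);R=np.array([[np.cos(th),-np.sin(th)],[np.sin(th),np.cos(th)]]);o=np.array([466.5,153.8])
for P in ([(105,30,30),(105,-135,30),(-95,-135,30),(-95,30,30)],[(35,-11,58),(85,-11,58)],[(35,-82,58),(85,-82,58)]):
    q=proj([[*(R@p[:2]+o),p[2]] for p in P],cal); cv2.polylines(w,[q.astype(np.int32).reshape(-1,1,2)],True,(0,200,0),1)
s=r.read_state(); print(s["eef_pos"],s["contact_force"],s["opening"])
cv2.imwrite("pics/w2.png",w)
E
```

```text
time_s: 5.48
eef_pos: [433.8, 110.4, 118.7]
ee_rot: [[-0.045, -0.999, 0.0], [-0.999, 0.045, 0.001], [-0.001, -0.0, -1.0]]
contact_force: [-0.3, -0.6, -1.5]
opening: 42.8
[434.15897186 108.38772056 118.73122584] [-0.56924891  0.17338951 -0.55540797] 42.61364539232845
```

View pics/w2.png

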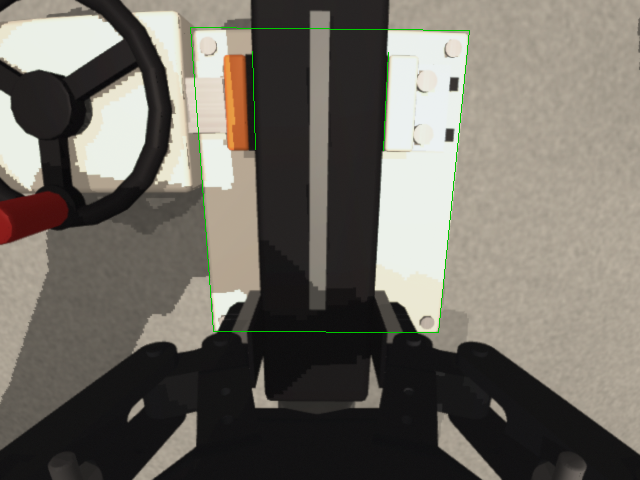

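The wrist view shows the predicted rack outline matching. The tool is aligned between the jaw face (x≈254) and the cheek face (x≈386). Next: descend.

```bash
python3 -m jog '[{"claw":1,"slide":[0,0,-15],"spin":0},{"claw":1,"slide":[0,0,-35],"spin":0},{"claw":1,"slide":[0,0,-52],"spin":0},{"claw":1,"slide":[0,0,-65],"spin":0},{"claw":1,"slide":[0,0,-74],"spin":0},{"claw":1,"slide":[0,0,-79],"spin":0},{"claw":1,"slide":[0,0,-82],"spin":0},{"claw":1,"slide":[0,0,-83],"spin":0},{"claw":1,"slide":[0,0,-83],"spin":0},{"claw":1,"slide":[0,0,-83],"spin":0}]'
```

```text
time_s: 6.42
eef_pos: [434.4, 109.2, 35.8]
ee_rot: [[-0.048, -0.999, 0.001], [-0.999, 0.048, 0.0], [-0.0, -0.001, -1.0]]
contact_force: [0.3, 0.2, -1.4]
opening: 42.8
```

```bash
python3 -m jog '[{"claw":1,"slide":[0,0,-0.7],"spin":0},{"claw":1,"slide":[0,0,-1.4],"spin":0},{"claw":1,"slide":[0,0,-1.4],"spin":0},{"claw":1,"slide":[0,0,-1.4],"spin":0}]'
```

```text
time_s: 6.75
eef_pos: [434.4, 109.4, 35.0]
ee_rot: [[-0.048, -0.999, 0.001], [-0.999, 0.048, 0.001], [-0.001, -0.001, -1.0]]
contact_force: [-4.5, -0.5, 16.8]
opening: 42.6
```

Touching down with 17 N. I'll release and rise.

```bash
python3 -m jog '[{"claw":0.6,"slide":[0,0,0.5],"spin":0},{"claw":0.3,"slide":[0,0,1],"spin":0},{"claw":0,"slide":[0,0,1],"spin":0},{"claw":0,"slide":[0,0,1],"spin":0},{"claw":0,"slide":[0,0,1],"spin":0},{"claw":0,"slide":[0,0,1],"spin":0},{"claw":0,"slide":[0,0,15],"spin":0},{"claw":0,"slide":[0,0,40],"spin":0},{"claw":0,"slide":[0,0,75],"spin":0},{"claw":0,"slide":[0,0,110],"spin":0},{"claw":0,"slide":[0,0,130],"spin":0},{"claw":0,"slide":[-10,0,150],"spin":0},{"claw":0,"slide":[-10,0,150],"spin":0},{"claw":0,"slide":[-10,0,150],"spin":0}]'
python3 - <<'E'
from h import *
cal=eyes.calibration("wrist"); w=eyes.snapshot("wrist"); cv2.imwrite("pics/w3r.png",w)
th=np.radians(-3.02);R=np.array([[np.cos(th),-np.sin(th)],[np.sin(th),np.cos(th)]]);o=np.array([466.5,153.8])
for P in ([(105,30,30),(105,-135,30),(-95,-135,30),(-95,30,30)],[(115,-24,54),(115,-68,54),(-65,-68,54),(-65,-24,54)]):
    q=proj([[*(R@p[:2]+o),p[2]] for p in P],cal); cv2.polylines(w,[q.astype(np.int32).reshape(-1,1,2)],True,(0,200,0),1)
hsv=cv2.cvtColor(cv2.imread("pics/w3r.png"),cv2.COLOR_BGR2HSV)
c=biggest((hsv[...,1]>150)&((hsv[...,0]<6)|(hsv[...,0]>174))&(hsv[...,2]>90)); x,y,ww,hh=cv2.boundingRect(c); print("red bbox",x,y,ww,hh)
hub=R@[60,100]+o; print("hub",hub, proj([[*hub,72],[477.3,255.1,112],[477.3,255.1,72]],cal).round())
cv2.imwrite("pics/w3.png",w)
E
```

```text
time_s: 7.92
eef_pos: [424.1, 109.9, 184.4]
ee_rot: [[-0.047, -0.999, 0.001], [-0.999, 0.047, 0.002], [-0.002, -0.001, -1.0]]
contact_force: [-0.0, 0.7, 0.1]
opening: 85.5
red bbox 65 168 50 31
hub [531.68512636 250.50004809] [[106.  96.]
 [ 79. 183.]
 [114. 176.]]
```

View pics/w3.png

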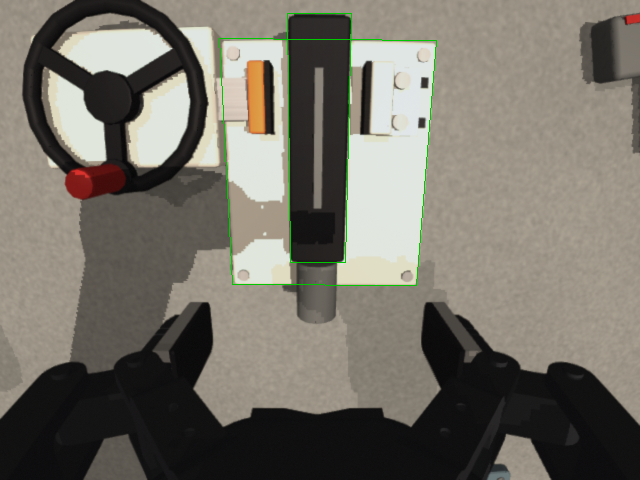

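The tool lies flat and let go in the open clamp (nozzle columns 288–350, collar at (317,295)), clear of both faces. Next I'll get a better fix on the hub and knob from closer up.

```bash
python3 -m jog '[{"claw":0,"slide":[0,35,0],"spin":0},{"claw":0,"slide":[0,70,0],"spin":0},{"claw":0,"slide":[0,105,0],"spin":0},{"claw":0,"slide":[0,138,0],"spin":0},{"claw":0,"slide":[0,138,0],"spin":0},{"claw":0,"slide":[0,138,0],"spin":0},{"claw":0,"slide":[0,138,0],"spin":0}]'
python3 - <<'E'
from h import *
cal=eyes.calibration("wrist"); w=eyes.snapshot("wrist"); cv2.imwrite("pics/w4.png",w)
s=r.read_state(); print(s["eef_pos"],s["contact_force"])
hsv=cv2.cvtColor(w,cv2.COLOR_BGR2HSV)
c=biggest((hsv[...,1]>150)&((hsv[...,0]<6)|(hsv[...,0]>174))&(hsv[...,2]>60)); print("red bbox",cv2.boundingRect(c))
g=np.array([[*p] for p in c]); print("top centre?",proj([[477.3,255.1,112],[477.3,255.1,72],[531.7,250.5,72]],cal).round(1))
E
```

```text
time_s: 8.55
eef_pos: [423.7, 245.9, 182.9]
ee_rot: [[-0.049, -0.999, -0.001], [-0.999, 0.049, -0.002], [0.002, 0.001, -1.0]]
contact_force: [-0.3, 0.0, 0.4]
opening: 85.2
[423.87233305 245.48620822 183.16477746] [ 1.29582307 -0.22031828  0.72374336]
red bbox (0, 214, 83, 205)
top centre? [[298.3 170. ]
 [301.  165. ]
 [303.2  81.3]]
```

View pics/w4.png

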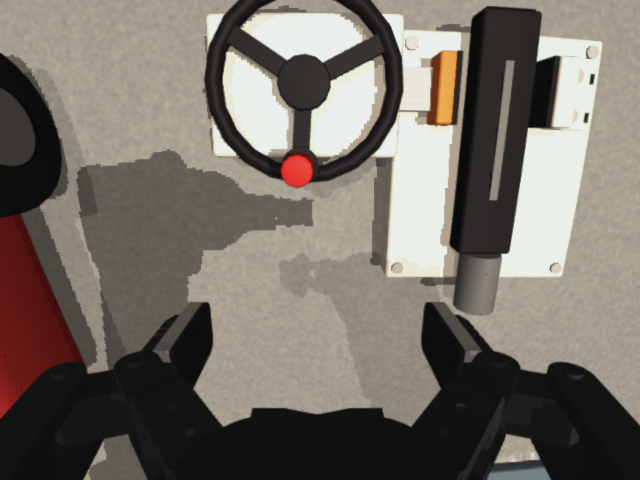

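Hub at (303,81) and knob top at (297,170) match the predictions within about 1 px. That gives hub ≈ (531.7, 250.5) and knob ≈ (477.2, 255.5), so wheel angle ≈ 0.03. Next I'll go down over the knob and grip it.

```bash
python3 -m jog '[{"claw":0,"slide":[27,4,0],"spin":0},{"claw":0,"slide":[53,8.5,-15],"spin":0},{"claw":0,"slide":[53,8.5,-45],"spin":0},{"claw":0,"slide":[53,8.5,-75],"spin":0},{"claw":0,"slide":[53,8.5,-95],"spin":0},{"claw":0,"slide":[53,8.5,-104],"spin":0},{"claw":0,"slide":[53,8.5,-104],"spin":0},{"claw":0,"slide":[53,8.5,-104],"spin":0}]' 
python3 -m jog '[{"claw":1,"slide":[0,0,0],"spin":0},{"claw":1,"slide":[0,0,0],"spin":0},{"claw":1,"slide":[0,0,0],"spin":0},{"claw":1,"slide":[0,0,0],"spin":0},{"claw":1,"slide":[0,0,0],"spin":0},{"claw":1,"slide":[0,0,0],"spin":0},{"claw":1,"slide":[0,0,0],"spin":0},{"claw":1,"slide":[0,0,0],"spin":0},{"claw":1,"slide":[0,0,0],"spin":0},{"claw":1,"slide":[0,0,0],"spin":0},{"claw":1,"slide":[0,0,0],"spin":0},{"claw":1,"slide":[0,0,0],"spin":0}]' 30
```

```text
time_s: 9.27
eef_pos: [477.5, 254.7, 80.4]
ee_rot: [[-0.05, -0.999, 0.0], [-0.999, 0.05, -0.0], [0.0, -0.0, -1.0]]
contact_force: [-0.3, 0.1, 0.3]
opening: 85.5
time_s: 10.27
eef_pos: [477.1, 255.6, 80.4]
ee_rot: [[-0.048, -0.999, 0.0], [-0.999, 0.048, 0.0], [-0.0, -0.0, -1.0]]
contact_force: [-2.1, -0.9, 6.2]
opening: 19.1
```

```bash
cat >c.py <<'E'
import sys,numpy as np
# usage: start_angle_travelled step n ; prints x,y offsets from call start
a0,st,n=float(sys.argv[1]),float(sys.argv[2]),int(sys.argv[3])
p0=np.arctan2(5.2,-54.7)
f=lambda a:54.95*np.array([np.cos(p0-a),np.sin(p0-a)])
for i in range(1,n+1):
    d=f(a0+i*st)-f(a0); print("[%.1f,%.1f]"%(d[0],d[1]),end=" ")
print()
E
cat >f.py <<'E'
from h import *
import sys
C=np.array([float(sys.argv[2]),float(sys.argv[3])]) if len(sys.argv)>3 else np.array([531.7,250.5])
s=r.read_state(); p=s["eef_pos"][:2]-C; u=p/np.hypot(*p); t=np.array([u[1],-u[0]]); F=s["contact_force"][:2]
p0=np.arctan2(5.2,-54.7)
print("t",s["time_s"],"rad",np.hypot(*p).round(2),"travel",((p0-np.arctan2(p[1],p[0])+.5)%(2*np.pi)-.5).round(4),"Ftan(resist)",(-F@t).round(2),"Frad",(F@u).round(2),"Fz",s["contact_force"][2].round(2),"open",s["opening"].round(1),"jv",np.abs(s["joint_velocities"]).max().round(3))
E
python3 c.py 0 .03 20
```

```text
[0.2,1.6] [0.4,3.3] [0.7,4.9] [1.0,6.5] [1.4,8.1] [1.8,9.7] [2.3,11.3] [2.8,12.9] [3.4,14.4] [4.0,15.9] [4.6,17.4] [5.3,18.9] [6.1,20.4] [6.9,21.9] [7.7,23.3] [8.6,24.7] [9.5,26.0] [10.5,27.4] [11.5,28.7] [12.5,30.0]
```

```bash
python3 -m jog '[{"claw":1,"slide":[0.2,1.6,0],"spin":0},{"claw":1,"slide":[0.4,3.3,0],"spin":0},{"claw":1,"slide":[0.7,4.9,0],"spin":0},{"claw":1,"slide":[1.0,6.5,0],"spin":0},{"claw":1,"slide":[1.4,8.1,0],"spin":0},{"claw":1,"slide":[1.8,9.7,0],"spin":0},{"claw":1,"slide":[2.3,11.3,0],"spin":0},{"claw":1,"slide":[2.8,12.9,0],"spin":0},{"claw":1,"slide":[3.4,14.4,0],"spin":0},{"claw":1,"slide":[4.0,15.9,0],"spin":0}]'; python3 f.py; python3 -m jog '[{"claw":1,"slide":[0.6,1.5,0],"spin":0},{"claw":1,"slide":[1.3,3.0,0],"spin":0},{"claw":1,"slide":[2.1,4.5,0],"spin":0},{"claw":1,"slide":[2.9,6.0,0],"spin":0},{"claw":1,"slide":[3.7,7.4,0],"spin":0},{"claw":1,"slide":[4.6,8.8,0],"spin":0},{"claw":1,"slide":[5.5,10.1,0],"spin":0},{"claw":1,"slide":[6.5,11.5,0],"spin":0},{"claw":1,"slide":[7.5,12.8,0],"spin":0},{"claw":1,"slide":[8.5,14.1,0],"spin":0}]'; python3 f.py; python3 c.py .6 .03 20
```

```text
time_s: 11.1
eef_pos: [480.3, 268.8, 80.3]
ee_rot: [[-0.05, -0.999, -0.002], [-0.999, 0.05, -0.003], [0.003, 0.002, -1.0]]
contact_force: [-5.8, -7.0, 10.5]
opening: 19.1
time_s: 11.93
eef_pos: [488.5, 283.3, 80.3]
ee_rot: [[-0.05, -0.999, -0.003], [-0.999, 0.05, -0.002], [0.003, 0.003, -1.0]]
contact_force: [-5.2, -6.0, 10.9]
opening: 19.2
[1.1,1.3] [2.2,2.5] [3.3,3.7] [4.5,4.8] [5.7,5.9] [7.0,7.0] [8.3,8.0] [9.6,9.0] [10.9,10.0] [12.3,10.9] [13.7,11.8] [15.1,12.6] [16.5,13.4] [18.0,14.2] [19.5,14.9] [21.0,15.5] [22.5,16.1] [24.1,16.7] [25.7,17.2] [27.2,17.7] Traceback (most recent call last):
  File "f.py", line 6, in <module>
    print("t",s["time_s"],"rad",np.hypot(*p).round(2),"travel",((p0-np.arctan2(p[1],p[0])+.5)%(2*np.pi)-.5).round(4),"Ftan(resist)",(-F@t).round(2),"Frad",(F@u).round(2),"Fz",s["contact_force"][2].round(2),"open",s["opening"].round(1),"jv",np.abs(s["joint_velocities"]).max().round(3))
                                                                                                                                                                                                                     ^^^^^^^^^^^^^^^^^^
AttributeError: 'float' object has no attribute 'round'
Traceback (most recent call last):
  File "f.py", line 6, in <module>
    print("t",s["time_s"],"rad",np.hypot(*p).round(2),"travel",((p0-np.arctan2(p[1],p[0])+.5)%(2*np.pi)-.5).round(4),"Ftan(resist)",(-F@t).round(2),"Frad",(F@u).round(2),"Fz",s["contact_force"][2].round(2),"open",s["opening"].round(1),"jv",np.abs(s["joint_velocities"]).max().round(3))
                                                                                                                                                                                                                     ^^^^^^^^^^^^^^^^^^
AttributeError: 'float' object has no attribute 'round'
```

```bash
sed -i 's/s\["opening"\].round(1)/round(float(s["opening"]),1)/' f.py; J='python3 -m jog'; python3 -m jog '[{"claw":1,"slide":[1.1,1.3,0],"spin":0},{"claw":1,"slide":[2.2,2.5,0],"spin":0},{"claw":1,"slide":[3.3,3.7,0],"spin":0},{"claw":1,"slide":[4.5,4.8,0],"spin":0},{"claw":1,"slide":[5.7,5.9,0],"spin":0},{"claw":1,"slide":[7.0,7.0,0],"spin":0},{"claw":1,"slide":[8.3,8.0,0],"spin":0},{"claw":1,"slide":[9.6,9.0,0],"spin":0},{"claw":1,"slide":[10.9,10.0,0],"spin":0},{"claw":1,"slide":[12.3,10.9,0],"spin":0}]' >/dev/null; python3 f.py;  python3 -m jog '[{"claw":1,"slide":[1.4,0.9,0],"spin":0},{"claw":1,"slide":[2.8,1.7,0],"spin":0},{"claw":1,"slide":[4.2,2.5,0],"spin":0},{"claw":1,"slide":[5.7,3.3,0],"spin":0},{"claw":1,"slide":[7.2,4.0,0],"spin":0},{"claw":1,"slide":[8.7,4.6,0],"spin":0},{"claw":1,"slide":[10.2,5.2,0],"spin":0},{"claw":1,"slide":[11.8,5.8,0],"spin":0},{"claw":1,"slide":[13.4,6.3,0],"spin":0},{"claw":1,"slide":[14.9,6.8,0],"spin":0}]' >/dev/null; python3 f.py; python3 c.py 1.2 .03 5; python3 c.py 1.35 .03 5;python3 c.py 1.5 .03 5;python3 c.py 1.65 .03 5;python3 c.py 1.8 .03 5;python3 c.py 1.95 .03 5;python3 c.py 2.1 .03 5
```

```text
t 12.7667 rad 54.01 travel 0.8607 Ftan(resist) 9.2 Frad -1.1 Fz 11.8 open 19.3 jv 0.054
t 13.6 rad 53.86 travel 1.1638 Ftan(resist) 8.87 Frad -1.91 Fz 11.55 open 19.2 jv 0.052
[1.6,0.4] [3.2,0.8] [4.8,1.1] [6.4,1.4] [8.1,1.6] 
[1.6,0.2] [3.3,0.3] [4.9,0.4] [6.6,0.4] [8.2,0.4] 
[1.6,-0.1] [3.3,-0.2] [4.9,-0.3] [6.6,-0.6] [8.2,-0.8] 
[1.6,-0.3] [3.2,-0.7] [4.8,-1.1] [6.4,-1.5] [8.0,-2.0] 
[1.6,-0.5] [3.1,-1.1] [4.6,-1.8] [6.1,-2.5] [7.6,-3.2] 
[1.5,-0.8] [2.9,-1.6] [4.3,-2.5] [5.7,-3.4] [7.0,-4.3] 
[1.3,-1.0] [2.6,-2.0] [3.9,-3.1] [5.1,-4.2] [6.3,-5.3]
```

```bash
python3 -m jog '[{"claw":1,"slide":[1.6,0.4,0],"spin":0},{"claw":1,"slide":[3.2,0.8,0],"spin":0},{"claw":1,"slide":[4.8,1.1,0],"spin":0},{"claw":1,"slide":[6.4,1.4,0],"spin":0},{"claw":1,"slide":[8.1,1.6,0],"spin":0}]' >/dev/null; python3 f.py
python3 -m jog '[{"claw":1,"slide":[1.6,0.2,0],"spin":0},{"claw":1,"slide":[3.3,0.3,0],"spin":0},{"claw":1,"slide":[4.9,0.4,0],"spin":0},{"claw":1,"slide":[6.6,0.4,0],"spin":0},{"claw":1,"slide":[8.2,0.4,0],"spin":0}]' >/dev/null; python3 f.py
python3 -m jog '[{"claw":1,"slide":[1.6,-0.1,0],"spin":0},{"claw":1,"slide":[3.3,-0.2,0],"spin":0},{"claw":1,"slide":[4.9,-0.3,0],"spin":0},{"claw":1,"slide":[6.6,-0.6,0],"spin":0},{"claw":1,"slide":[8.2,-0.8,0],"spin":0}]' >/dev/null; python3 f.py
python3 -m jog '[{"claw":1,"slide":[1.6,-0.3,0],"spin":0},{"claw":1,"slide":[3.2,-0.7,0],"spin":0},{"claw":1,"slide":[4.8,-1.1,0],"spin":0},{"claw":1,"slide":[6.4,-1.5,0],"spin":0},{"claw":1,"slide":[8.0,-2.0,0],"spin":0}]' >/dev/null; python3 f.py
```

```text
t 14.0167 rad 53.87 travel 1.3138 Ftan(resist) 8.87 Frad -2.43 Fz 12.02 open 19.2 jv 0.052
t 14.4333 rad 53.82 travel 1.4648 Ftan(resist) 7.23 Frad -3.63 Fz 13.35 open 19.4 jv 0.049
t 14.85 rad 53.86 travel 1.6139 Ftan(resist) 7.53 Frad -3.75 Fz 12.72 open 19.0 jv 0.044
t 15.2667 rad 53.9 travel 1.7619 Ftan(resist) 8.76 Frad -4.67 Fz 11.15 open 19.1 jv 0.041
```

```bash
python3 -m jog '[{"claw":1,"slide":[1.6,-0.5,0],"spin":0},{"claw":1,"slide":[3.1,-1.1,0],"spin":0},{"claw":1,"slide":[4.6,-1.8,0],"spin":0},{"claw":1,"slide":[6.1,-2.5,0],"spin":0},{"claw":1,"slide":[7.6,-3.2,0],"spin":0}]' >/dev/null; python3 f.py
python3 -m jog '[{"claw":1,"slide":[1.5,-0.8,0],"spin":0},{"claw":1,"slide":[2.9,-1.6,0],"spin":0},{"claw":1,"slide":[4.3,-2.5,0],"spin":0},{"claw":1,"slide":[5.7,-3.4,0],"spin":0},{"claw":1,"slide":[7.0,-4.3,0],"spin":0}]' >/dev/null; python3 f.py
python3 -m jog '[{"claw":1,"slide":[1.3,-1.0,0],"spin":0},{"claw":1,"slide":[2.6,-2.0,0],"spin":0},{"claw":1,"slide":[3.9,-3.1,0],"spin":0}]' >/dev/null; python3 f.py
python3 -m jog '[{"claw":1,"slide":[1.2,-1.1,0],"spin":0},{"claw":1,"slide":[2.4,-2.2,0],"spin":0}]' >/dev/null; python3 f.py
for a in 2.25 2.34 2.43 2.52 2.61 2.70 2.79 2.88 2.97; do python3 c.py $a .03 3;done
```

```text
t 15.6833 rad 53.98 travel 1.9087 Ftan(resist) 8.05 Frad -4.86 Fz 12.16 open 19.3 jv 0.035
t 16.1 rad 54.07 travel 2.053 Ftan(resist) 8.04 Frad -5.66 Fz 11.5 open 19.1 jv 0.032
t 16.35 rad 54.15 travel 2.1401 Ftan(resist) 8.25 Frad -5.32 Fz 11.98 open 18.5 jv 0.035
t 16.5167 rad 54.2 travel 2.1959 Ftan(resist) 9.17 Frad -5.11 Fz 10.87 open 19.0 jv 0.035
[1.2,-1.2] [2.3,-2.4] [3.4,-3.6] 
[1.1,-1.3] [2.1,-2.6] [3.0,-3.9] 
[0.9,-1.4] [1.8,-2.7] [2.7,-4.2] 
[0.8,-1.4] [1.6,-2.9] [2.3,-4.4] 
[0.7,-1.5] [1.3,-3.0] [1.9,-4.6] 
[0.5,-1.6] [1.0,-3.1] [1.5,-4.7] 
[0.4,-1.6] [0.7,-3.2] [1.0,-4.8] 
[0.2,-1.6] [0.4,-3.3] [0.6,-4.9] 
[0.1,-1.6] [0.2,-3.3] [0.2,-4.9]
```

```bash
python3 -m jog '[{"claw":1,"slide":[1.2,-1.2,0],"spin":0},{"claw":1,"slide":[2.3,-2.4,0],"spin":0},{"claw":1,"slide":[3.4,-3.6,0],"spin":0}]' >/dev/null; python3 f.py
python3 -m jog '[{"claw":1,"slide":[1.1,-1.3,0],"spin":0},{"claw":1,"slide":[2.1,-2.6,0],"spin":0},{"claw":1,"slide":[3.0,-3.9,0],"spin":0}]' >/dev/null; python3 f.py
python3 -m jog '[{"claw":1,"slide":[0.9,-1.4,0],"spin":0},{"claw":1,"slide":[1.8,-2.7,0],"spin":0},{"claw":1,"slide":[2.7,-4.2,0],"spin":0}]' >/dev/null; python3 f.py
```

```text
t 16.7667 rad 54.25 travel 2.2794 Ftan(resist) 8.58 Frad -5.34 Fz 12.06 open 18.9 jv 0.032
t 17.0167 rad 54.32 travel 2.3639 Ftan(resist) 9.38 Frad -5.12 Fz 11.26 open 18.9 jv 0.033
t 17.2667 rad 54.42 travel 2.4464 Ftan(resist) 9.64 Frad -4.7 Fz 10.57 open 19.1 jv 0.033
```

```bash
python3 -m jog '[{"claw":1,"slide":[0.8,-1.4,0],"spin":0},{"claw":1,"slide":[1.6,-2.9,0],"spin":0}]' >/dev/null; python3 f.py
python3 -m jog '[{"claw":1,"slide":[0.7,-1.5,0],"spin":0}]' >/dev/null; python3 f.py
```

```text
t 17.4333 rad 54.46 travel 2.4971 Ftan(resist) 9.83 Frad -3.62 Fz 10.11 open 19.4 jv 0.032
t 17.5167 rad 54.47 travel 2.5217 Ftan(resist) 11.36 Frad -4.34 Fz 9.15 open 19.0 jv 0.031
```

```bash
python3 -m jog '[{"claw":1,"slide":[0.6,-1.5,0],"spin":0}]' >/dev/null; python3 f.py
python3 -m jog '[{"claw":1,"slide":[0.6,-1.6,0],"spin":0}]' >/dev/null; python3 f.py
```

```text
t 17.6 rad 54.51 travel 2.5455 Ftan(resist) 11.14 Frad -3.29 Fz 9.27 open 18.8 jv 0.03
t 17.6833 rad 54.52 travel 2.57 Ftan(resist) 11.15 Frad -3.68 Fz 9.99 open 19.1 jv 0.031
```

```bash
python3 -m jog '[{"claw":1,"slide":[0.5,-1.6,0],"spin":0}]' >/dev/null; python3 f.py
python3 -m jog '[{"claw":1,"slide":[0.5,-1.5,0],"spin":0}]' >/dev/null; python3 f.py
```

```text
t 17.7667 rad 54.53 travel 2.5949 Ftan(resist) 11.81 Frad -3.05 Fz 8.06 open 19.0 jv 0.03
t 17.85 rad 54.57 travel 2.6185 Ftan(resist) 12.28 Frad -1.7 Fz 8.61 open 19.6 jv 0.031
```

About 3.9 N above the 8.4 N free-running mean, so this is the set point. I'll hold, ease the command back slightly, and read.

```bash
python3 -m jog '[{"claw":1,"slide":[-0.2,0.6,0],"spin":0},{"claw":1,"slide":[-0.2,0.6,0],"spin":0}]' >/dev/null; python3 f.py;  python3 -m jog '[{"claw":1,"slide":[-0.2,0.6,0],"spin":0},{"claw":1,"slide":[-0.2,0.6,0],"spin":0}]' >/dev/null; python3 f.py
```

```text
t 18.0167 rad 54.58 travel 2.6235 Ftan(resist) 9.47 Frad -2.15 Fz 7.78 open 19.0 jv 0.002
t 18.1833 rad 54.54 travel 2.6235 Ftan(resist) 8.9 Frad -3.4 Fz 6.47 open 19.0 jv 0.002
```

```bash
python3 -m jog '[{"claw":1,"slide":[-0.2,0.8,0],"spin":0},{"claw":1,"slide":[-0.2,0.8,0],"spin":0}]' >/dev/null; python3 f.py; python3 -m jog '[{"claw":0.7,"slide":[0,0,0],"spin":0},{"claw":0.4,"slide":[0,0,0],"spin":0},{"claw":0,"slide":[0,0,0],"spin":0},{"claw":0,"slide":[0,0,0],"spin":0},{"claw":0,"slide":[0,0,0],"spin":0},{"claw":0,"slide":[0,0,0],"spin":0},{"claw":0,"slide":[0,0,10],"spin":0},{"claw":0,"slide":[0,0,30],"spin":0},{"claw":0,"slide":[0,0,60],"spin":0},{"claw":0,"slide":[-20,0,90],"spin":0},{"claw":0,"slide":[-50,-10,115],"spin":0},{"claw":0,"slide":[-85,-20,120],"spin":0},{"claw":0,"slide":[-120,-20,120],"spin":0},{"claw":0,"slide":[-150,-20,120],"spin":0},{"claw":0,"slide":[-150,-20,120],"spin":0},{"claw":0,"slide":[-150,-20,120],"spin":0},{"claw":0,"slide":[-150,-20,120],"spin":0}]'
python3 - <<'E'
from h import *
cal=eyes.calibration("wrist"); w=eyes.snapshot("wrist")
th=np.radians(-3.02);R=np.array([[np.cos(th),-np.sin(th)],[np.sin(th),np.cos(th)]]);o=np.array([466.5,153.8]);C=R@[60,100]+o
for tr in (2.36,2.62):
    a=np.arctan2(5.2,-54.7)-tr; q=proj([[*(C+55*np.array([np.cos(a),np.sin(a)])),112]],cal)[0]; cv2.circle(w,tuple(int(v) for v in q),3,(0,255,0),-1)
cv2.imwrite("pics/w5.png",w); top=eyes.snapshot("top"); cv2.imwrite("pics/t5.png",top)
d=cv2.absdiff(top,cv2.imread("pics/top0.png")).max(2); 
for n,b in dict(uph=(345,225,400,282),brush=(345,160,380,195),screw=(408,182,486,202),polish=(120,180,165,220),coup=(288,183,315,210),B=(460,262,556,305)).items():
    print(n,(d[b[1]:b[3],b[0]:b[2]]>60).sum())
E
```

```text
t 18.35 rad 54.59 travel 2.6222 Ftan(resist) 7.03 Frad -3.7 Fz 7.36 open 18.9 jv 0.004
time_s: 19.77
eef_pos: [433.9, 249.9, 200.7]
ee_rot: [[-0.048, -0.999, 0.001], [-0.999, 0.048, 0.001], [-0.001, -0.001, -1.0]]
contact_force: [0.3, -0.7, 1.1]
opening: 85.4
uph 0
brush 0
screw 0
polish 0
coup 0
B 0
```

View pics/w5.png

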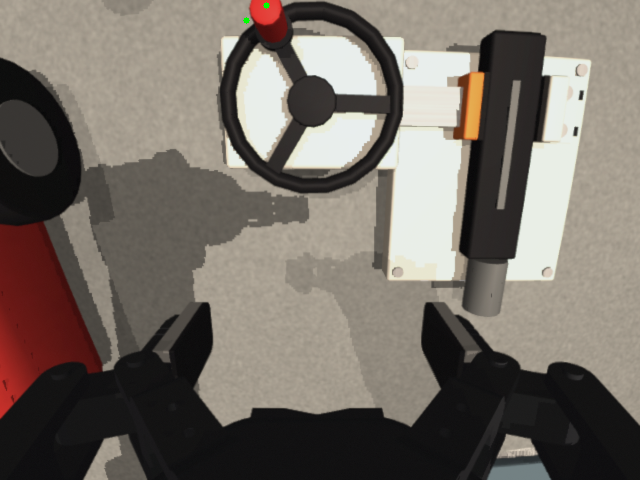

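The final view shows the orange pad (470,105) and the cheek (550,108) both against the tool. The tool is straight with its collar towards the robot, and the knob (266,10) is where it was left, so the wheel held. Nothing else moved, so I'll hand in.

```bash
python3 -c "
from bench import workorder; print(workorder.sign_off())"
```

```text
the job is handed in; nothing more can be done
None
```

The crevice tool is clamped in the rack and the job is handed in, at about 20 s on the robot's clock (limit 72 s). There was no verdict on sign-off, so the result below is from my own checks.

- **Tool:** I took the one nearest the base (about 636 mm against 722 mm for the look-alike). I laid it on the saddle with its collar towards the robot, let go, and confirmed its position in the wrist picture before winding.
- **Winding:** Free running read about 8.4 N (7.2 to 9.4 N from reading to reading). The jaw bit after about 2.37 rad of winding. I stopped at 2.62 rad, reading 12.3 N while moving, which is about 3.9 N above free running. The clamping force was never measured directly; both the push-back and the winding past the bite put it at about 22 to 23 N.
- **Last checks:** The final wrist picture shows the pad and cheek both against the tool, the tool straight, and the knob where I left it. The top picture shows no change at any of the other things or at the look-alike, and the gripper is clear of everything.
- **Disagreements:** The bite came earlier than the roughly 2.7 rad I worked out from the pictures. The last reading before opening the gripper was 7.0 N, because I was still pushing lightly on the knob, but the wheel did not move afterwards.

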